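# Empty the indexed memory-stick carousel

### The job

Empty the rotary stick holder: pull up the red spring knob, turn the carousel to the next hole and let the plunger snap in, so that each memory stick comes in turn under the window of the clear hood; take it out there and lay it flat on the floor of the wooden tray, not on top of another stick. When every stick is in the tray, turn the carousel back to its home hole (the one beside the green dot) with the plunger snapped fully in, and leave the other things on the desk where they are.

Things in the scene. Friction and masses are not known exactly. Their poses are not given: they have to be found in the camera images.
- carousel (a joint): Angle of the carousel, rad, growing counter-clockwise from above, 0 to 4.36 (stops). Six plunger holes: 0 (home, green dot beside it; a green blank then fills the window), then 0.873, 1.745, 2.618, 3.491, 4.363 (50 degree steps): at k x 0.873 pocket k (1 to 5) is in the window. Turns easily (under 1 N at the knob) once the plunger is up or rides on the plate. Starts at home.
- plunger (a joint): Lift of the spring plunger on the carousel's crank, m: 0 = snapped fully into a hole, 0.008 = its round tip rides on the plate between holes, 0.015 = upper stop. Above 0.009 it is free of the plate. The spring pushes it down with 6 N (seated) to 10.5 N (fully up). Let go within 2 mm of a hole it snaps in by itself.
- knob (a point): Middle of the plunger's round red knob: 24 mm across, 30 mm high, its middle at z = 0.069 when seated. Pull it straight up. It goes round with the carousel on a circle of 120 mm radius about point axis and can be held at any gripper yaw, also while it turns. Under it stands an 18 mm steel barrel, topped at z = 0.046.
- axis (a point): Centre of the fixed rotary stick holder, at the top of its clear hood (z = 0.050). z is up, -y points to the window. Parts: foot and index plate 284 mm across, 16 mm high; grey carousel disc 208 mm across, top at z = 0.026, with five white pockets at 85 mm radius; over it the fixed clear hood, a disc 212 mm across, z = 0.046 to 0.050.
- window (a point): Centre of the window, the slot in the clear hood through which one pocket can be reached: 85 mm from the axis along the holder's -y, z = 0.050. The slot is 66 mm wide (along x) and runs from 38 mm off the axis out through the rim. Axes as point axis.
- stick1_mid (a point): Centre of memory stick 1 (None if absent), at first in pocket 1. Black, silver plug; 18 mm (x) by 56 mm (y), 8.5 mm thick, 12 g. In the pocket it lies flat, underside at z = 0.034, x along the radius, on a 12 mm wide rib over the disc (z = 0.026), between 6 mm high stops at its ends and corners; the middle 40 mm of its long sides is free. Pinch it across the 18 mm.
- stick2_mid (a point): Centre of memory stick 2 (None if absent), at first in pocket 2. Black, silver plug; 18 mm (x) by 56 mm (y), 8.5 mm thick, 12 g. In the pocket it lies flat, underside at z = 0.034, x along the radius, on a 12 mm wide rib over the disc (z = 0.026), between 6 mm high stops at its ends and corners; the middle 40 mm of its long sides is free. Pinch it across the 18 mm.
- stick3_mid (a point): Centre of memory stick 3 (None if absent), at first in pocket 3. Black, silver plug; 18 mm (x) by 56 mm (y), 8.5 mm thick, 12 g. In the pocket it lies flat, underside at z = 0.034, x along the radius, on a 12 mm wide rib over the disc (z = 0.026), between 6 mm high stops at its ends and corners; the middle 40 mm of its long sides is free. Pinch it across the 18 mm.
- stick4_mid (a point): Centre of memory stick 4 (None if absent), at first in pocket 4. Black, silver plug; 18 mm (x) by 56 mm (y), 8.5 mm thick, 12 g. In the pocket it lies flat, underside at z = 0.034, x along the radius, on a 12 mm wide rib over the disc (z = 0.026), between 6 mm high stops at its ends and corners; the middle 40 mm of its long sides is free. Pinch it across the 18 mm.
- stick5_mid (a point): Centre of memory stick 5 (None if absent), at first in pocket 5. Black, silver plug; 18 mm (x) by 56 mm (y), 8.5 mm thick, 12 g. In the pocket it lies flat, underside at z = 0.034, x along the radius, on a 12 mm wide rib over the disc (z = 0.026), between 6 mm high stops at its ends and corners; the middle 40 mm of its long sides is free. Pinch it across the 18 mm.
- tray_floor (a point): Centre of the inner floor (4 mm above the desk) of the loose wooden tray, which stands left or right of the holder. Outside 165 mm along its x, 145 mm along its y, 20 mm high; walls 4 mm; 0.5 kg.
- phone: Phone, 148 x 72 x 8 mm, lying on the desk (origin under its centre); not part of the job.
- tape_measure: Dark pocket tape measure, 32 x 69 x 60 mm (origin under its centre); not part of the job.
- earbud_case: Dark earbud case, 26 x 58 x 45 mm (origin under its centre); not part of the job.
- tray: The same tray as a body (origin under its centre, on the desk; axes as point tray_floor).
There are look-alikes about, which are no part of the job. There is more than one size of the tray; the job needs the smaller.

How it is judged (in metres and radians):
On the way, in this order (a step that is already met when the one before it is completed fails the run):
1. the carousel stands at one of the five pocket holes with the plunger snapped in (value of joint plunger below 0.002 m and value of joint carousel above 0.8 rad), for 0.2 s.
2. every stick present lies in the tray (x of stick1_mid in the frame of tray_floor between -0.0785 and 0.0785 m and y of stick1_mid in the frame of tray_floor between -0.0685 and 0.0685 m and z of stick1_mid in the frame of tray_floor between 0 and 0.009 m and angle between each of stick1_mid, stick2_mid, stick3_mid, stick4_mid, stick5_mid's own z axis and vertical below 0.2 rad and x of stick2_mid in the frame of tray_floor between -0.0785 and 0.0785 m and y of stick2_mid in the frame of tray_floor between -0.0685 and 0.0685 m and z of stick2_mid in the frame of tray_floor between 0 and 0.009 m and x of stick3_mid in the frame of tray_floor between -0.0785 and 0.0785 m and y of stick3_mid in the frame of tray_floor between -0.0685 and 0.0685 m and z of stick3_mid in the frame of tray_floor between 0 and 0.009 m and x of stick4_mid in the frame of tray_floor between -0.0785 and 0.0785 m and y of stick4_mid in the frame of tray_floor between -0.0685 and 0.0685 m and z of stick4_mid in the frame of tray_floor between 0 and 0.009 m and x of stick5_mid in the frame of tray_floor between -0.0785 and 0.0785 m and y of stick5_mid in the frame of tray_floor between -0.0685 and 0.0685 m and z of stick5_mid in the frame of tray_floor between 0 and 0.009 m), for 0.2 s.
At the end, for the whole second after the job is handed in: Every stick present lies flat (within 0.2 rad) on the tray's floor, its centre within the inner walls and under 9 mm above the floor (so not on another stick or on a wall); the carousel is within 0.04 rad of home and the plunger within 2 mm of fully in; the tray is at rest (all of step 2 and value of joint plunger below 0.002 m and value of joint carousel below 0.04 rad and linear speed of tray below 0.02 m/s); the robot touches nothing.
It fails at once if the phone, tape measure or earbud case is moved more than 3 cm (distance of any of phone, tape_measure, earbud_case from where it was at the start of the episode above 0.03 m).
It fails at once if a stick is lifted out through the window while the plunger is not snapped into a hole (value of joint plunger above 0.004 m and ((horizontal distance between stick1_mid and window below 0.03 m and height (world z) of stick1_mid between 0.058 and 0.09 m) or (horizontal distance between stick2_mid and window below 0.03 m and height (world z) of stick2_mid between 0.058 and 0.09 m) or (horizontal distance between stick3_mid and window below 0.03 m and height (world z) of stick3_mid between 0.058 and 0.09 m) or (horizontal distance between stick4_mid and window below 0.03 m and height (world z) of stick4_mid between 0.058 and 0.09 m) or (horizontal distance between stick5_mid and window below 0.03 m and height (world z) of stick5_mid between 0.058 and 0.09 m))).
Of stick1, stick2, stick3, stick4, stick5 only 3 to 4 are there at a start; the rules pass over those that are not, and their reading is None.
At some moment in a run one of tray may be knocked a few centimetres aside while the robot is not near it.
Once in a run the grip may slacken for a moment while it holds something.
It also fails if it takes over 210 s, if anything falls off the work surface, if the arm or the gripper's body presses on something with over 40 N, if the wrist force passes 120 N, or if a joint passes its speed limit or range.

### The arm

A 6-joint arm with a two-finger parallel gripper is mounted at the origin on a cart in front of the work surface, level with it; the furniture and walls round the work are solid. World frame = base frame: x ahead of the robot, y to its left, z up, the work surface at z = 0. Lengths are in mm, angles in rad, forces in N, time in s.
With the tool pointing down it reaches from about 350 to 975 mm from the base axis. Payload 7.1 kg.
Tool frame: the origin (TCP) lies midway between the tips of the shut fingers; the grasp point (between the pads) lies 19 mm behind it (ctrl.grasp_offset is the distance from the TCP to the grasp point, in mm); z points along the fingers, y is the line along which they close (so a half turn about z gives the same grasp; the last joint's range is limited). The gripper opens to 88 mm and grips with 3 to 60 N. Pads are 20 mm wide; open, the fingers measure 115 mm over their backs; the gripper's body (75 mm by 178 mm) begins 61 mm behind the grasp point.
Start: joints at [-1.196, 0.423, 1.63, -0, 1.089, -0.019], TCP at [239.828, -577.137, 222.675] pointing down, gripper open.
Joint ranges: [-3, 3], [-0.9, 2.11], [0.09, 2.58], [-1.31, 4.45], [0.11, 2.69], [-2.54, 2.54]. Speed limits (rad/s): [2.39, 2.39, 3.01, 3.14, 3.14, 3.14].

### API

Orientations are given as a rotation vector (axis times angle).
In Python, from workcell import ctrl gives the robot as it stands. The module is installed in compiled form; this text tells all that it offers.
- The arm moves only by the tool servo_tool, never from a script. Its argument "rows" is a list of rows, each a list of 7 numbers: the turn, a rotation vector about the tool's x, y, z as a fraction of full scale, then the shift along the tool's x, y, z as a fraction of full scale, then the finger opening in mm, from 0 to 87.8. A call has 1 to 10 rows; each row is the pose to reach, as a shift and turn from the pose commanded when the call began, along the tool's axes at that moment; what a row does not reach only later rows make up. Full scale, the value 1, is 20 cm for a shift and 1.5 rad for a turn. A row lasts 1/8 s, in which the tool goes at most 62.5 mm and 10.7 degrees, less where a joint would pass 70% of its speed; a pose out of reach is approached as far as the arm can. A call with a number of a shift or a turn outside -1 to 1 is refused whole. A call with a gripper value outside its range is refused whole. The fingers move at their own pace and stop on an object; the grip force is fixed at half the most. Time passes only in rows, so rows that repeat a pose let the fingers close. It gives the time, the measured TCP pose, the force, the opening and the grip force at its end, in the units of the state.
- ctrl.get_obs(): the state, without advancing time (a new reading comes with each control period).
- ctrl.get_image(name): name is "side" or "top"; returns (picture, depth): 384x512x3 uint8, red, green, blue; 384x512 float32, mm along the optical axis (not along the pixel's ray), 0 where there is no reading.
- ctrl.camera_info(name): a dict with "intrinsics" (3x3 intrinsics, pixels), "R" (3x3) and "t" (3): a world point X has camera coordinates R X + t. Camera axes: x right, y down, z forward; pixel columns grow to the right and rows downward; lengths in mm; the calibration is good to about 2 mm. A picture is of the moment at which its call begins. camera_info takes no time and is no camera call.
- ctrl.close_job(): hands the job in; it is judged then, once.
The state is a dict: "t": time; "qpos": joint angles; "qvel": joint speeds; "joint_torque": joint torques, N m; "ee_pos": TCP position; "orientation": TCP orientation; "ft_force": force on the tool from outside, world axes, zero at the start; "moment": the same for the moment, N m; "width": finger opening in mm; "grasp_force": force on a finger pad.
Only numpy, scipy, OpenCV 4.12 (cv2) and the standard library are available. Lean on these libraries where they do the work, as an engineer would, in place of code of your own. Each camera call takes 0.05 s, during which the arm holds its last target. There are 200 camera calls.

## Working session

There is one attempt and no reset: what is moved stays moved. The work goes in short steps, Python scripts to look and compute and a tool call to move; the robot and the scene stay as the last step left them, time stands still between calls to the robot, and variables do not carry over. Pictures are saved under pics/ and viewed, at most 14 in all, crops included, and the job is handed in when it is done.

Besides the shell and the picture viewer there is one more tool, called after "Call:" as name(argument=value, ...) on one line, values as JSON. servo_tool: Moves the arm, as the interface text tells. Its arguments: {"type":"object","properties":{"rows":{"type":"array","items":{"type":"array","items":{"type":"number"}}}},"required":["rows"]}

```bash
mkdir -p pics
cat > h.py <<'E'
import numpy as np, cv2
from workcell import ctrl
def cam(n):
    c=ctrl.camera_info(n); return np.array(c["intrinsics"]),np.array(c["R"]),np.array(c["t"])
def ray(n,u,v,z):
    K,R,t=cam(n); d=R.T@np.linalg.solve(K,[u,v,1.]); o=-R.T@t
    return o+d*(z-o[2])/d[2]
def proj(n,X):
    K,R,t=cam(n); p=K@(R@np.array(X,float)+t); return p[:2]/p[2]
def shot(n,f):
    im,d=ctrl.get_image(n); cv2.imwrite(f,im[:,:,::-1]); return im,d
def pts(n,d):
    K,R,t=cam(n); v,u=np.indices(d.shape); p=np.stack([u,v,np.ones_like(u)],-1)@np.linalg.inv(K).T*d[...,None]
    return (p-t)@R
E
python3 - <<'E'
from h import *
for n in("top","side"):
    im,d=shot(n,f"pics/{n}0.png"); np.save(f"{n}0.npy",d)
    K,R,t=cam(n); print(n,K.round(1).tolist(),(-R.T@t).round(),R[2].round(2))
o=ctrl.get_obs(); print(o)
from scipy.spatial.transform import Rotation as Q
print(Q.from_rotvec(o["orientation"]).as_matrix().round(3))
E
```

```text
top [[492.0, 0.0, 261.5], [0.0, 492.0, 195.2], [0.0, 0.0, 1.0]] [-726.   41. 1710.] [ 0.63  0.06 -0.78]
side [[369.1, 0.0, 257.6], [0.0, 369.1, 194.9], [0.0, 0.0, 1.0]] [ 609. -906.  637.] [-0.04  0.87 -0.49]
{'t': 0.1, 'qpos': array([-1.19597228e+00,  4.23744446e-01,  1.63059216e+00, -1.44473231e-05,
        1.08858676e+00, -1.89918060e-02]), 'qvel': array([ 0.00067107, -0.00356314, -0.00234817, -0.00165005,  0.00243618,
        0.00175549]), 'joint_torque': array([-1.53823181e-03, -5.45617604e+01, -2.74322748e+01,  6.45323494e-02,
        1.88234914e-02, -6.16924623e-06]), 'ee_pos': array([ 239.6680475 , -576.69291011,  222.0003123 ]), 'orientation': array([-3.07960086e+00, -6.14369287e-01,  3.89553439e-04]), 'ft_force': array([-0.21143544, -0.52167247, -0.36101664]), 'moment': array([ 0.00971812,  0.00471529, -0.01487568]), 'grasp_force': 0.0, 'width': 88.13128960949192}
[[ 0.923  0.384 -0.   ]
 [ 0.384 -0.923  0.001]
 [ 0.    -0.001 -1.   ]]
```

View pics/top0.png

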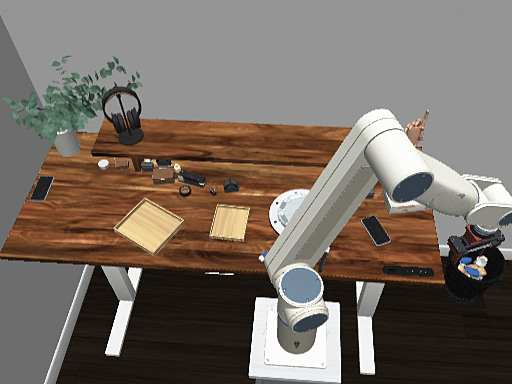

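View pics/side0.png

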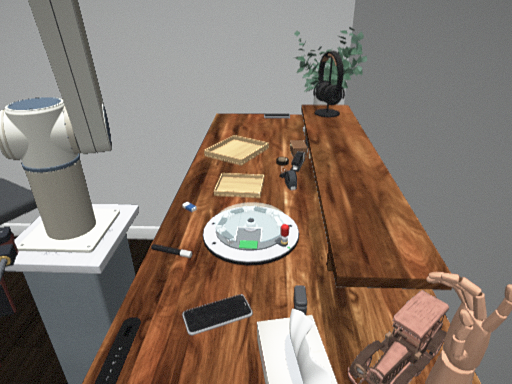

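The side view shows the holder at (251,232), the red knob at (285,229) and the green blank in the window at (248,244). The top view shows two trays: one at (230,222) and a larger one at (149,225). The smaller, nearer tray fits the job. I'll measure them and enlarge the crop.

```bash
cat >> h.py <<'E'
def circ(p):
    A=np.c_[2*p,np.ones(len(p))]; s=np.linalg.lstsq(A,(p**2).sum(1),rcond=None)[0]
    return s[:2],np.sqrt(s[2]+s[:2]@s[:2])
def blob(m,k=1):
    n,l,s,c=cv2.connectedComponentsWithStats(m.astype(np.uint8)); i=1+np.argsort(-s[1:,4])[:k]
    return [(l==j,s[j,4],c[j]) for j in i]
E
python3 - <<'E'
from h import *
im=cv2.imread("pics/side0.png"); d=np.load("side0.npy"); P=pts("side",d)
hsv=cv2.cvtColor(im,cv2.COLOR_BGR2HSV)
H,S,V=cv2.split(hsv)
# plate outline
m=(S<60)&(V>120); m[:195]=0;m[270:]=0;m[:,:195]=0;m[:,305:]=0
b=blob(m)[0]; print("plate",b[1],b[2])
c=max(cv2.findContours(b[0].astype(np.uint8),0,1)[0],key=len)[:,0]
h=cv2.convexHull(c)[:,0]
w=np.array([ray("side",*q,16)[:2] for q in h]); 
for _ in range(3):
    o,r=circ(w); e=abs(np.hypot(*(w-o).T)-r); w=w[e<max(3,np.median(e)*2.5)]
print("circle",o,r,len(w))
mk=((H<6)|(H>174))&(S>170)&(V>120); mk[:,:270]=0;mk[:,300:]=0;mk[:210]=0;mk[245:]=0
b=blob(mk)[0];print("knob",b[1],b[2],ray("side",*b[2],69), np.median(P[b[0]],0))
mg=(H>50)&(H<75)&(S>120); mg[:225]=0; mg[265:]=0
for b in blob(mg,3): print("green",b[1],b[2],ray("side",*b[2],34),np.median(P[b[0]],0))
mt=(H>14)&(H<28)&(S>50)&(S<150)&(V>140)
for n in("side","top"):
    im=cv2.imread(f"pics/{n}0.png"); Pn=pts(n,np.load(f"{n}0.npy")); H,S,V=cv2.split(cv2.cvtColor(im,cv2.COLOR_BGR2HSV))
    mt=(H>12)&(H<28)&(S>50)&(S<160)&(V>150)
    for b in blob(mt,2):
        c=cv2.findContours(b[0].astype(np.uint8),0,2)[0][0][:,0]
        w=np.array([ray(n,*q,20)[:2] for q in c],np.float32)
        print(n,"tray",b[1],b[2],cv2.minAreaRect(w), np.median(Pn[b[0]],0).round())
im=cv2.imread("pics/side0.png")
a=cv2.resize(im[165:265,180:320],None,fx=5,fy=5,interpolation=cv2.INTER_CUBIC)
cv2.imwrite("pics/c1.png",a)
E
```

```text
plate 4022 [249.23719543 231.78567877]
circle [542.24969214  -5.93484893] 142.75670074055182 30
knob 57 [284.45614035 229.24561404] [640.02393451 -76.95364102  69.        ] [638.76146623 -85.97991941  76.71834537]
green 125 [247.952 244.096] [ 542.09368324 -100.57789289   34.        ] [541.50729484 -94.63228482  29.92239932]
green 1 [288. 247.] [ 650.00741052 -109.11767757   34.        ] [651.13677827 -87.39364133  17.56348484]
side tray 1215 [370.95802469 316.63374486] ((827.0826416015625, -318.23516845703125), (80.56605529785156, 158.84844970703125), 0.6831626296043396) [ 829. -314.    0.]
side tray 980 [239.96632653 184.76428571] ((483.3992614746094, 279.9143981933594), (191.03533935546875, 167.2462921142578), 86.1358413696289) [487. 300.   5.]
top tray 1942 [148.75952626 225.05406797] ((453.6161804199219, 644.2623291015625), (241.64141845703125, 219.17578125), 60.819488525390625) [448. 640.   6.]
top tray 1052 [229.67015209 221.60551331] ((480.3427429199219, 298.316162109375), (146.91513061523438, 179.87002563476562), 86.63388061523438) [490. 298.   4.]
```

View pics/c1.png

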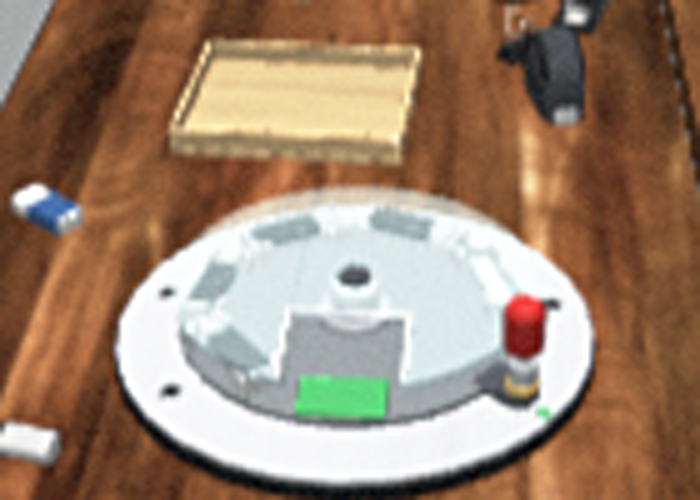

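The crop confirms the smaller tray (165 x 145) next to the holder. Pockets 1 to 4 look grey, so probably filled, and pocket 5 at (490,270) looks white and empty. The axis is near (542,-6) and the knob near (640,-78). I'll head for the knob, turning the tool to yaw 0.

Call:
servo_tool(rows=[[0, 0, 0.13, 0.48, -0.31, 0, 60], [0, 0, 0.263, 0.965, -0.627, 0, 60], [0, 0, 0.263, 0.965, -0.627, 0, 60], [0, 0, 0.263, 0.965, -0.627, 0, 60], [0, 0, 0.263, 0.965, -0.627, 0, 60], [0, 0, 0.263, 0.965, -0.627, 0, 60], [0, 0, 0.263, 0.965, -0.627, 0, 60], [0, 0, 0.263, 0.965, -0.627, 0, 60]])

```text
t: 1.1
ee_pos: [369.3, -388.2, 222.6]
orientation: [-3.142, 0.004, 0.0]
ft_force: [-0.8, -0.2, -0.3]
width: 60.1
grasp_force: 0.0
```

Run:
```python
from h import *
im,d=shot("top","pics/top1.png"); np.save("top1.npy",d); np.save
cv2.imwrite("pics/c2.png",cv2.resize(cv2.imread("pics/top1.png")[170:290,170:340],None,fx=4.6,fy=4.6,interpolation=cv2.INTER_CUBIC))
hsv=cv2.cvtColor(cv2.imread("pics/top1.png"),cv2.COLOR_BGR2HSV);H,S,V=cv2.split(hsv)
mk=((H<4)|(H>174))&(S>180)&(V>130)
for b in blob(mk,3): print("knob",b[1],b[2],ray("top",*b[2],75))
print(proj("top",[542,-6,50]),proj("top",[484,297,4]),proj("top",[640,-77,69]))
```

```text
[301.99650011 209.56987525] [229.95610133 223.06167786] [319.31386321 189.75346232]
```

View pics/c2.png

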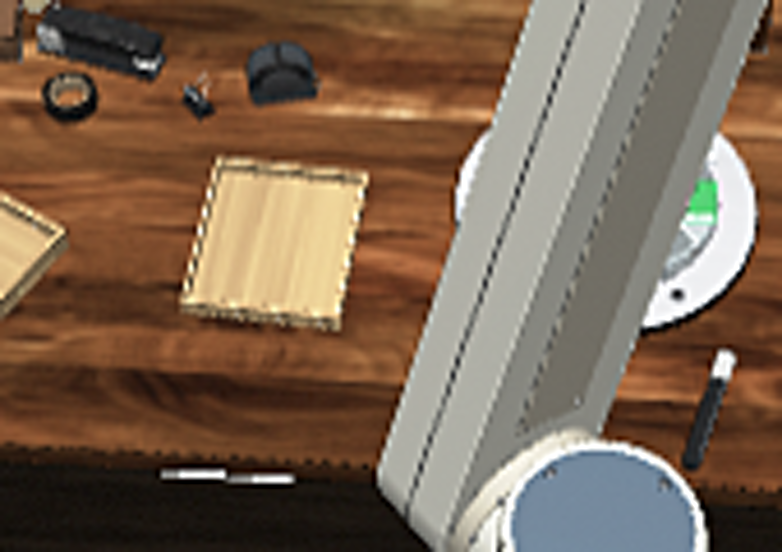

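The small tray is about 165 along x and 145 along y, centred near (487,298). The arm hides the knob from above, so I continue with the side view.

Call:
servo_tool(rows=[[0, 0, 0, 0.25, -0.24, 0, 60], [0, 0, 0, 0.5, -0.48, 0.1, 60], [0, 0, 0, 0.75, -0.72, 0.2, 60], [0, 0, 0, 1, -0.95, 0.3, 60], [0, 0, 0, 1, -0.95, 0.3, 60], [0, 0, 0, 1, -0.95, 0.3, 60]])

```text
t: 1.9
ee_pos: [570.8, -196.1, 161.6]
orientation: [-3.141, -0.003, 0.002]
ft_force: [-0.3, -1.1, -0.3]
width: 60.0
grasp_force: 0.0
```

Call:
servo_tool(rows=[[0, 0, 0, 0.18, -0.3, 0.1, 60], [0, 0, 0, 0.355, -0.61, 0.2, 60], [0, 0, 0, 0.355, -0.61, 0.2, 60], [0, 0, 0, 0.355, -0.61, 0.2, 60], [0, 0, 0, 0.355, -0.61, 0.2, 60]])

```text
t: 2.52
ee_pos: [640.6, -77.3, 123.2]
orientation: [3.141, -0.003, 0.0]
ft_force: [0.6, -0.5, 0.3]
width: 60.5
grasp_force: 0.0
```

Run:
```python
from h import *
im,d=shot("side","pics/s2.png"); shot("top","pics/t2.png")
cv2.imwrite("pics/c3.png",cv2.resize(cv2.imread("pics/s2.png")[150:270,190:350],None,fx=4.8,fy=4.8,interpolation=cv2.INTER_CUBIC))
for n,f in(("side","s2"),("top","t2")):
    H,S,V=cv2.split(cv2.cvtColor(cv2.imread(f"pics/{f}.png"),cv2.COLOR_BGR2HSV))
    mk=((H<5)|(H>174))&(S>190)&(V>120)
    for b in blob(mk,3): print(n,"knob",b[1],b[2],ray(n,*b[2],69))
print(ctrl.get_obs()["ee_pos"])
```

```text
side knob 20 [284.3  227.55] [639.73707197 -68.83341605  69.        ]
side knob 7 [283.71428571 232.71428571] [637.77241744 -93.32537226  69.        ]
top knob 19 [319.         187.94736842] [650.06892654 -75.59269229  69.        ]
[640.70955274 -77.32593092 123.39570551]
```

View pics/c3.png

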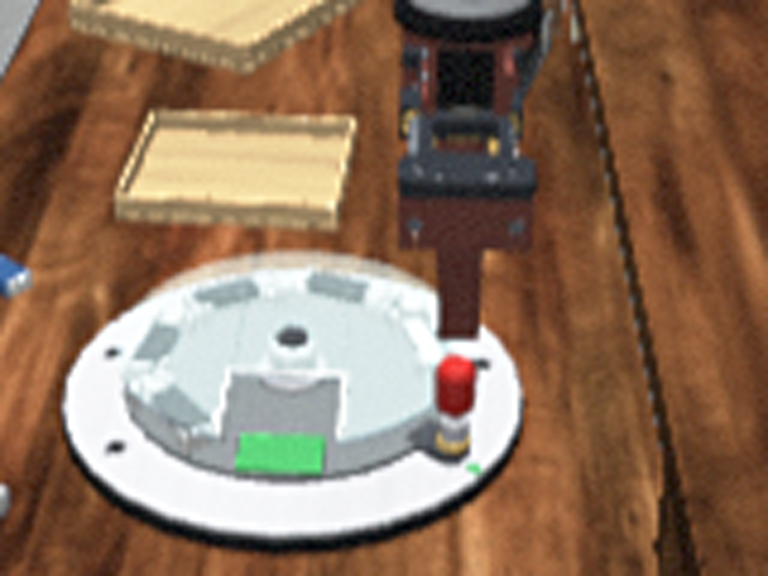

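The gripper stands right above the knob, and pocket 5 at (437,330) again looks empty. Now descend and grip.

Call:
servo_tool(rows=[[0, 0, 0, 0, 0, 0.18, 50], [0, 0, 0, 0, 0, 0.35, 50], [0, 0, 0, 0, 0, 0.35, 50], [0, 0, 0, 0, 0, 0.35, 20], [0, 0, 0, 0, 0, 0.35, 10], [0, 0, 0, 0, 0, 0.35, 10], [0, 0, 0, 0, 0, 0.35, 10], [0, 0, 0, 0, 0, 0.35, 10]])

```text
t: 3.62
ee_pos: [641.3, -75.5, 53.2]
orientation: [3.141, -0.001, 0.001]
ft_force: [-2.3, -0.4, 3.9]
width: 23.6
grasp_force: 30.0
```

Call:
servo_tool(rows=[[0, 0, 0, 0, 0, -0.03, 10], [0, 0, 0, 0, 0, -0.06, 10], [0, 0, 0, 0, 0, -0.06, 10], [0, 0, 0, 0, 0, -0.06, 10]])

```text
t: 4.12
ee_pos: [641.0, -75.5, 64.3]
orientation: [3.142, -0.001, -0.0]
ft_force: [3.4, -1.7, -9.7]
width: 23.4
grasp_force: 30.0
```

Call:
servo_tool(rows=[[0, 0, 0, 0.053, -0.09, 0, 10], [0, 0, 0, 0.09, -0.188, 0, 10], [0, 0, 0, 0.109, -0.291, 0, 10], [0, 0, 0, 0.11, -0.395, 0, 10], [0, 0, 0, 0.093, -0.498, 0, 10], [0, 0, 0, 0.093, -0.498, 0, 10], [0, 0, 0, 0.093, -0.498, 0, 10], [0, 0, 0, 0.093, -0.498, 0, 10]])

```text
t: 5.12
ee_pos: [660.6, 24.8, 64.7]
orientation: [-3.14, 0.003, -0.002]
ft_force: [4.3, 4.5, -8.0]
width: 23.2
grasp_force: 30.0
```

Call:
servo_tool(rows=[[0, 0, 0, 0, 0, 0.03, 10], [0, 0, 0, 0, 0, 0.06, 10], [0, 0, 0, 0, 0, 0.06, 10], [0, 0, 0, 0, 0, 0.06, 10]])

```text
t: 5.62
ee_pos: [662.0, 23.8, 56.8]
orientation: [-3.141, 0.002, -0.007]
ft_force: [-3.4, -0.0, 19.3]
width: 23.6
grasp_force: 30.0
```

Call:
servo_tool(rows=[[0, 0, 0, 0, 0, -0.02, 40], [0, 0, 0, 0, 0, -0.02, 40], [0, 0, 0, 0, 0, -0.2, 60], [0, 0, 0, 0, 0, -0.4, 60], [0, 0, 0, 0, 0, -0.4, 60]])

```text
t: 6.25
ee_pos: [661.9, 24.0, 135.8]
orientation: [-3.141, 0.001, -0.008]
ft_force: [-0.4, 0.1, -0.4]
width: 59.7
grasp_force: 0.0
```

```bash
cat >> h.py <<'E'
def knob(f):
    im,d=shot("side",f"pics/{f}.png"); H,S,V=cv2.split(cv2.cvtColor(cv2.imread(f"pics/{f}.png"),cv2.COLOR_BGR2HSV))
    mk=((H<5)|(H>174))&(S>170)&(V>110); mk[:190]=0; mk[260:]=0;mk[:,:195]=0;mk[:,310:]=0
    b=blob(mk)[0]; v,u=np.where(b[0]); print("knob",b[1],b[2],"rows",v.min(),v.max(),"at z69",ray("side",*b[2],69).round(1))
    return im
E
python3 - <<'E'
from h import *
knob("s3")
print(ctrl.get_obs()["ee_pos"], [proj("side",[660,24,z]) for z in(54,69,84)],[proj("side",[640,-77,z]) for z in(54,69,84)])
cv2.imwrite("pics/c4.png",cv2.resize(cv2.imread("pics/s3.png")[150:270,190:350],None,fx=4.8,fy=4.8,interpolation=cv2.INTER_CUBIC))
E
```

```text
knob 64 [290.78125 210.09375] rows 205 216 at z69 [660.3  22.9  69. ]
[660.50133426  24.04460992 133.84157666] [array([290.4821223 , 214.22441292]), array([290.67921205, 209.90059295]), array([290.87897309, 205.51816916])] [array([284.2786591 , 233.81339138]), array([284.44756427, 229.2551509 ]), array([284.61896023, 224.62969131])]
```

View pics/c4.png

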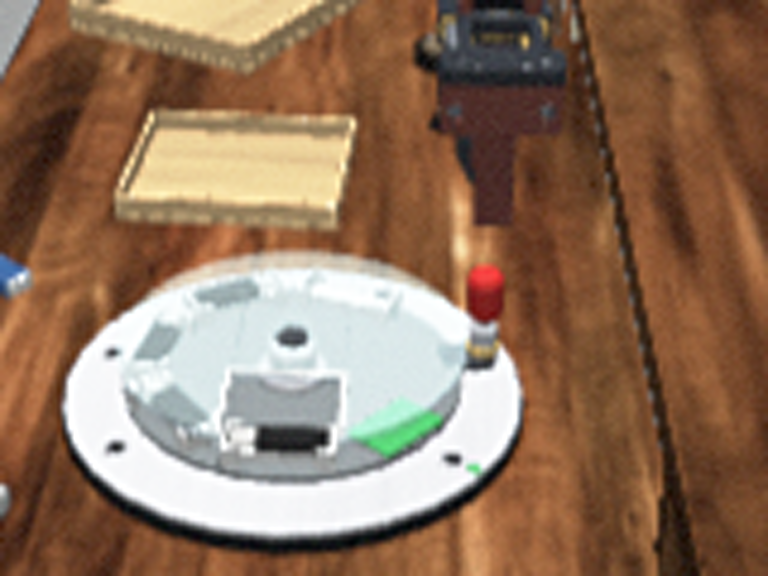

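Stick 1 (black) is in the window at crop (292,437), and the knob row matches the seated height. Next I measure stick 1 and the tray.

```bash
cat >> h.py <<'E'
def stick(f):
    V=cv2.imread(f"pics/{f}.png").max(2); m=V<75; m[:225]=0;m[252:]=0;m[:,:225]=0;m[:,272:]=0
    b=blob(m)[0]; v,u=np.where(b[0]); print("stick",b[1],b[2],u.min(),u.max(),v.min(),v.max(),ray("side",*b[2],41).round(1))
def tray(f=None):
    n="side"
    if f: shot(n,f"pics/{f}.png")
    else: f="side0"
    im=cv2.imread(f"pics/{f}.png");H,S,V=cv2.split(cv2.cvtColor(im,cv2.COLOR_BGR2HSV))
    mt=(H>10)&(H<28)&(S>45)&(S<170)&(V>140); mt[:168]=0; mt[205:]=0; mt[:,:190]=0;mt[:,300:]=0
    b=blob(mt)[0]; c=cv2.convexHull(cv2.findContours(b[0].astype(np.uint8),0,2)[0][0])
    q=c[:,0]; e=lambda a,b:q[np.argmax(a*q[:,0]+b*q[:,1])]
    FL,FR,NL,NR=e(-1,-2.5),e(1,-2.5),e(-1,1.),e(1,1.)
    print("tray px",FL,FR,NL,NR)
    far=[ray(n,*p,20)[:2] for p in(FL,FR)]; near=[ray(n,*p,0)[:2] for p in(NL,NR)]
    print("far",np.round(far),"near",np.round(near),"centre",np.mean(far+near,0).round(1))
E
python3 - <<'E'
from h import *
stick("s3"); tray("s4")
for p in([487,298]),:
    print([proj("side",[p[0]+a*82.5,p[1]+b*72.5,20 if b>0 else 0]).round(1) for a in(-1,1) for b in(-1,1)])
E
```

```text
stick 64 [249.8125   241.046875] 243 257 239 243 [547.  -96.1  41. ]
tray px [221 173] [260 168] [214 194] [258 203]
far [[406. 366.]
 [554. 416.]] near [[397. 235.]
 [556. 178.]] centre [478.2 298.7]
[array([215.7, 195.3]), array([220.9, 172.5]), array([262.3, 196.2]), array([263.7, 173.1])]
```

Call:
servo_tool(rows=[[0, 0, 0, -0.29, 0.286, 0, 36], [0, 0, 0, -0.588, 0.573, 0, 36], [0, 0, 0, -0.588, 0.573, 0, 36], [0, 0, 0, -0.588, 0.573, 0.15, 36], [0, 0, 0, -0.588, 0.573, 0.35, 36], [0, 0, 0, -0.588, 0.573, 0.35, 36]])

```text
t: 7.1
ee_pos: [538.6, -89.9, 59.2]
orientation: [-3.14, 0.002, 0.013]
ft_force: [-0.6, 0.7, 1.2]
width: 35.9
grasp_force: 0.0
```

Call:
servo_tool(rows=[[0, 0, 0, 0, 0, 0.08, 36], [0, 0, 0, 0, 0, 0.155, 36], [0, 0, 0, 0, 0, 0.155, 36], [0, 0, 0, 0, 0, 0.155, 36]])

```text
t: 7.6
ee_pos: [542.4, -90.4, 32.0]
orientation: [3.142, -0.001, 0.001]
ft_force: [-0.2, -0.4, 0.7]
width: 36.3
grasp_force: 0.0
```

Call:
servo_tool(rows=[[0, 0, 0, 0, 0, 0, 20], [0, 0, 0, 0, 0, 0, 10], [0, 0, 0, 0, 0, 0, 10], [0, 0, 0, 0, 0, 0, 10]])

```text
t: 8.1
ee_pos: [542.6, -90.1, 32.1]
orientation: [-3.141, 0.002, -0.001]
ft_force: [0.2, 5.0, 5.1]
width: 17.9
grasp_force: 29.9
```

Call:
servo_tool(rows=[[0, 0, 0, 0, 0, -0.15, 10], [0, 0, 0, 0, 0, -0.4, 10], [0, 0, 0, 0, 0, -0.5, 10], [0, 0, 0, -0.06, -0.25, -0.5, 10], [0, 0, 0, -0.12, -0.5, -0.5, 10], [0, 0, 0, -0.18, -0.75, -0.5, 10], [0, 0, 0, -0.23, -1, -0.5, 10], [0, 0, 0, -0.23, -1, -0.5, 10]])

```text
t: 9.1
ee_pos: [495.4, 112.0, 131.6]
orientation: [3.141, 0.006, -0.0]
ft_force: [0.1, -0.4, -0.0]
width: 18.0
grasp_force: 29.9
```

Call:
servo_tool(rows=[[0, 0, 0, -0.06, -0.25, 0, 10], [0, 0, 0, -0.12, -0.5, 0, 10], [0, 0, 0, -0.18, -0.75, 0, 10], [0, 0, 0, -0.23, -1, 0, 10], [0, 0, 0, -0.23, -1, 0, 10], [0, 0, 0, -0.23, -1, 0, 10]])

```text
t: 9.85
ee_pos: [450.5, 308.5, 131.3]
orientation: [3.141, -0.001, -0.001]
ft_force: [0.7, -0.2, -0.4]
width: 17.5
grasp_force: 29.9
```

Run:
```python
from h import *
shot("side","pics/s5.png")
cv2.imwrite("pics/c5.png",cv2.resize(cv2.imread("pics/s5.png")[130:270,190:350],None,fx=4.2,fy=4.2,interpolation=cv2.INTER_CUBIC))
o=ctrl.get_obs();print(o["ee_pos"],o["width"],o["t"])
```

```text
[450.6571241  308.18858321 131.42484652] 17.817592919814437 9.9
```

View pics/c5.png

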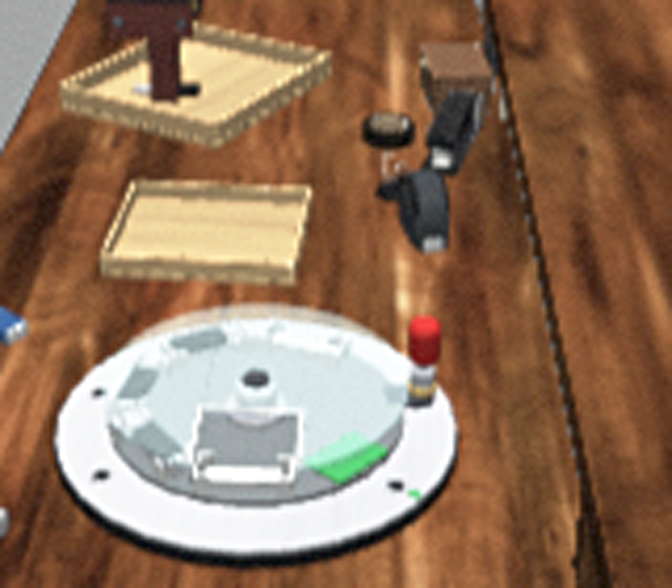

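The stick is held and the tray hasn't moved, so lower it into slot 1.

Call:
servo_tool(rows=[[0, 0, 0, 0, -0.093, 0.2, 10], [0, 0, 0, 0, -0.093, 0.45, 10], [0, 0, 0, 0, -0.093, 0.58, 10], [0, 0, 0, 0, -0.093, 0.623, 10], [0, 0, 0, 0, -0.093, 0.623, 10], [0, 0, 0, 0, -0.093, 0.623, 10]])

```text
t: 10.65
ee_pos: [451.4, 328.4, 8.3]
orientation: [-3.14, 0.002, -0.003]
ft_force: [0.1, 0.2, -0.6]
width: 17.4
grasp_force: 29.9
```

Call:
servo_tool(rows=[[0, 0, 0, 0, 0, 0, 30], [0, 0, 0, 0, 0, 0, 30], [0, 0, 0, 0, 0, -0.1, 30], [0, 0, 0, 0, 0, -0.35, 30], [0, 0, 0, 0, 0.3, -0.6, 50], [0, 0, 0, 0, 0.6, -0.6, 50], [0, 0, 0, 0.2, 0.9, -0.6, 50], [0, 0, 0, 0.5, 1, -0.6, 50], [0, 0, 0, 0.5, 1, -0.6, 50]])

```text
t: 11.78
ee_pos: [553.7, 126.5, 129.1]
orientation: [-3.141, 0.006, -0.007]
ft_force: [0.2, 1.2, -0.3]
width: 50.0
grasp_force: 0.0
```

Call:
servo_tool(rows=[[0, 0, 0, 0.27, 0.26, 0, 50], [0, 0, 0, 0.547, 0.518, 0.05, 50], [0, 0, 0, 0.547, 0.518, 0.1, 50], [0, 0, 0, 0.547, 0.518, 0.25, 50], [0, 0, 0, 0.547, 0.518, 0.378, 50], [0, 0, 0, 0.547, 0.518, 0.378, 50], [0, 0, 0, 0.547, 0.518, 0.378, 10], [0, 0, 0, 0.547, 0.518, 0.378, 10], [0, 0, 0, 0.547, 0.518, 0.378, 10], [0, 0, 0, 0.547, 0.518, 0.378, 10]])

```text
t: 13.02
ee_pos: [659.7, 24.6, 52.0]
orientation: [-3.141, 0.001, -0.001]
ft_force: [-0.7, 0.7, 3.0]
width: 23.3
grasp_force: 30.0
```

Call:
servo_tool(rows=[[0, 0, 0, 0, 0, -0.03, 10], [0, 0, 0, 0, 0, -0.06, 10], [0, 0, 0, 0, 0, -0.06, 10], [0, 0, 0, 0, 0, -0.06, 10]])

```text
t: 13.52
ee_pos: [659.5, 24.6, 63.1]
orientation: [-3.141, 0.001, 0.0]
ft_force: [3.8, 0.9, -9.3]
width: 23.4
grasp_force: 30.0
```

Call:
servo_tool(rows=[[0, 0, 0, -0.035, -0.099, 0, 10], [0, 0, 0, -0.086, -0.19, 0, 10], [0, 0, 0, -0.152, -0.272, 0, 10], [0, 0, 0, -0.231, -0.34, 0, 10], [0, 0, 0, -0.32, -0.393, 0, 10], [0, 0, 0, -0.32, -0.393, 0, 10], [0, 0, 0, -0.32, -0.393, 0, 10], [0, 0, 0, -0.32, -0.393, 0, 10]])

```text
t: 14.52
ee_pos: [594.9, 103.0, 63.0]
orientation: [-3.141, 0.003, 0.004]
ft_force: [-3.6, 2.0, -9.1]
width: 23.7
grasp_force: 30.0
```

Call:
servo_tool(rows=[[0, 0, 0, 0, 0, 0.02, 10], [0, 0, 0, 0, 0, 0.045, 10], [0, 0, 0, 0, 0, 0.045, 10], [0, 0, 0, 0, 0, 0.045, 10]])

```text
t: 15.02
ee_pos: [594.9, 103.0, 53.9]
orientation: [3.142, -0.002, -0.003]
ft_force: [-4.8, 2.2, -7.3]
width: 23.3
grasp_force: 30.0
```

Call:
servo_tool(rows=[[0, 0, 0, 0, 0, 0, 40], [0, 0, 0, 0, 0, 0, 40], [0, 0, 0, 0, 0, -0.2, 50], [0, 0, 0, 0, 0, -0.38, 50], [0, 0, 0, 0, 0, -0.38, 50]])

```text
t: 15.65
ee_pos: [599.0, 103.4, 134.3]
orientation: [-3.141, 0.001, -0.013]
ft_force: [-0.0, 0.3, -0.6]
width: 49.9
grasp_force: 0.0
```

Run:
```python
from h import *
im=knob("s6"); stick("s6"); print([proj("side",[595.5,102.5,z]).round(1) for z in(69,77)],ctrl.get_obs()["ee_pos"])
cv2.imwrite("pics/c6.png",cv2.resize(cv2.imread("pics/s6.png")[150:270,190:350],None,fx=4.8,fy=4.8,interpolation=cv2.INTER_CUBIC))
```

```text
knob 62 [269.59677419 196.38709677] rows 192 202 at z69 [596.6 102.6  69. ]
stick 63 [249.92063492 241.03174603] 244 257 239 243 [547.2 -96.   41. ]
[array([269.2, 196.4]), array([269.3, 194.2])] [597.52195273 103.25159922 132.37426794]
```

View pics/c6.png

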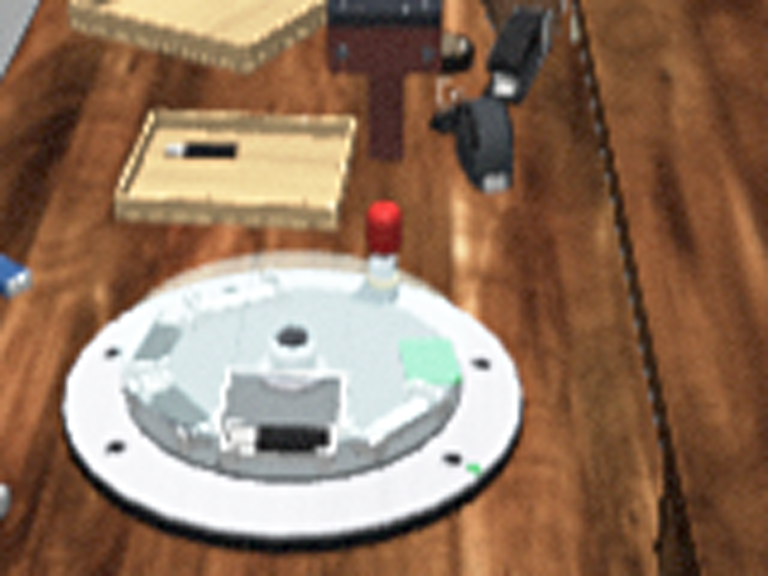

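Stick 2 is in the window at crop (292,437), the knob is seated and stick 1 lies in the tray.

Call:
servo_tool(rows=[[0, 0, 0, -0.07, 0.25, 0, 36], [0, 0, 0, -0.135, 0.5, 0, 36], [0, 0, 0, -0.2, 0.75, 0, 36], [0, 0, 0, -0.266, 0.967, 0, 36], [0, 0, 0, -0.266, 0.967, 0, 36], [0, 0, 0, -0.266, 0.967, 0.15, 36], [0, 0, 0, -0.266, 0.967, 0.35, 36], [0, 0, 0, -0.266, 0.967, 0.35, 36]])

```text
t: 16.7
ee_pos: [540.1, -88.9, 57.6]
orientation: [-3.14, -0.0, 0.01]
ft_force: [0.3, -0.7, -0.2]
width: 36.0
grasp_force: 0.0
```

Call:
servo_tool(rows=[[0, 0, 0, 0, 0.005, 0.08, 36], [0, 0, 0, 0, 0.005, 0.145, 36], [0, 0, 0, 0, 0.005, 0.145, 36], [0, 0, 0, 0, 0.005, 0.145, 36], [0, 0, 0, 0, 0.005, 0.145, 10], [0, 0, 0, 0, 0.005, 0.145, 10], [0, 0, 0, 0, 0.005, 0.145, 10], [0, 0, 0, 0, 0.005, 0.145, 10]])

```text
t: 17.7
ee_pos: [542.8, -90.3, 31.9]
orientation: [-3.14, 0.003, -0.002]
ft_force: [0.8, 6.2, 2.3]
width: 17.8
grasp_force: 29.9
```

Call:
servo_tool(rows=[[0, 0, 0, 0, 0, -0.15, 10], [0, 0, 0, 0, 0, -0.4, 10], [0, 0, 0, 0, 0, -0.5, 10], [0, 0, 0, -0.01, -0.25, -0.5, 10], [0, 0, 0, -0.03, -0.5, -0.5, 10], [0, 0, 0, -0.04, -0.75, -0.5, 10], [0, 0, 0, -0.055, -1, -0.5, 10], [0, 0, 0, -0.055, -1, -0.5, 10]])

```text
t: 18.7
ee_pos: [531.2, 111.5, 131.7]
orientation: [-3.141, -0.005, -0.001]
ft_force: [-0.3, -0.1, 0.3]
width: 17.7
grasp_force: 29.9
```

Call:
servo_tool(rows=[[0, 0, 0, -0.01, -0.25, 0, 10], [0, 0, 0, -0.03, -0.5, 0, 10], [0, 0, 0, -0.04, -0.75, 0, 10], [0, 0, 0, -0.055, -1, 0, 10], [0, 0, 0, -0.055, -1, 0, 10], [0, 0, 0, -0.055, -1, 0, 10]])

```text
t: 19.45
ee_pos: [520.6, 307.6, 131.3]
orientation: [3.141, -0.001, -0.001]
ft_force: [-0.0, 0.4, -0.7]
width: 17.9
grasp_force: 29.9
```

```bash
cat >> h.py <<'E'
T0=None
def traychk(f):
    # compare tray patch with the first picture (phase correlation shift, px)
    a=cv2.imread("pics/s3.png",0)[168:204,205:272].astype(np.float32); b=cv2.imread(f"pics/{f}.png",0)[168:204,205:272].astype(np.float32)
    print("tray shift px",cv2.phaseCorrelate(a,b,cv2.createHanningWindow(a.shape[::-1],cv2.CV_32F)))
    o=ctrl.get_obs(); print(o["ee_pos"].round(1),round(o["width"],1),round(o["t"],1))
E
python3 - <<'E'
from h import *
shot("side","pics/s7.png"); traychk("s6"); traychk("s7")
E
```

```text
tray shift px ((0.22376921434936037, -0.14865259464806257), 0.4067315494204745)
[520.6 307.2 131.3] 17.5 19.5
tray shift px ((0.2485908791904805, -0.03150862451277803), 0.38621736345467744)
[520.6 307.2 131.3] 17.5 19.5
```

Call:
servo_tool(rows=[[0, 0, 0, 0, -0.098, 0.2, 10], [0, 0, 0, 0, -0.098, 0.45, 10], [0, 0, 0, 0, -0.098, 0.58, 10], [0, 0, 0, 0, -0.098, 0.623, 10], [0, 0, 0, 0, -0.098, 0.623, 10], [0, 0, 0, 0, -0.098, 0.623, 10]])

```text
t: 20.25
ee_pos: [521.7, 328.5, 8.3]
orientation: [-3.14, 0.002, -0.003]
ft_force: [-0.9, 0.4, 0.1]
width: 17.6
grasp_force: 29.9
```

Call:
servo_tool(rows=[[0, 0, 0, 0, 0, 0, 30], [0, 0, 0, 0, 0, 0, 30], [0, 0, 0, 0, 0, -0.1, 30], [0, 0, 0, 0, 0, -0.35, 30], [0, 0, 0, 0, 0.3, -0.6, 50], [0, 0, 0, 0.1, 0.6, -0.6, 50], [0, 0, 0, 0.2, 0.9, -0.6, 50], [0, 0, 0, 0.37, 1, -0.6, 50], [0, 0, 0, 0.37, 1, -0.6, 50], [0, 0, 0, 0.37, 1, -0.6, 50]])

```text
t: 21.5
ee_pos: [594.1, 128.6, 127.6]
orientation: [-3.141, 0.002, -0.0]
ft_force: [-0.3, -0.0, 0.1]
width: 50.0
grasp_force: 0.0
```

Call:
servo_tool(rows=[[0, 0, 0, 0.006, 0.127, 0, 50], [0, 0, 0, 0.006, 0.127, 0.05, 50], [0, 0, 0, 0.006, 0.127, 0.25, 50], [0, 0, 0, 0.006, 0.127, 0.375, 50], [0, 0, 0, 0.006, 0.127, 0.375, 50], [0, 0, 0, 0.006, 0.127, 0.375, 10], [0, 0, 0, 0.006, 0.127, 0.375, 10], [0, 0, 0, 0.006, 0.127, 0.375, 10], [0, 0, 0, 0.006, 0.127, 0.375, 10]])

```text
t: 22.62
ee_pos: [595.6, 103.2, 51.9]
orientation: [-3.141, 0.001, 0.0]
ft_force: [-0.2, 1.1, 0.4]
width: 23.1
grasp_force: 30.0
```

Call:
servo_tool(rows=[[0, 0, 0, 0, 0, -0.03, 10], [0, 0, 0, 0, 0, -0.06, 10], [0, 0, 0, 0, 0, -0.06, 10], [0, 0, 0, 0, 0, -0.06, 10]])

```text
t: 23.12
ee_pos: [595.5, 103.1, 63.6]
orientation: [-3.141, 0.001, 0.0]
ft_force: [1.7, 4.4, -9.9]
width: 23.4
grasp_force: 30.0
```

Call:
servo_tool(rows=[[0, 0, 0, -0.098, -0.037, 0, 10], [0, 0, 0, -0.2, -0.057, 0, 10], [0, 0, 0, -0.305, -0.058, 0, 10], [0, 0, 0, -0.408, -0.041, 0, 10], [0, 0, 0, -0.507, -0.007, 0, 10], [0, 0, 0, -0.507, -0.007, 0, 10], [0, 0, 0, -0.507, -0.007, 0, 10], [0, 0, 0, -0.507, -0.007, 0, 10]])

```text
t: 24.12
ee_pos: [489.5, 106.8, 62.7]
orientation: [-3.139, 0.003, 0.014]
ft_force: [-11.2, 24.4, -9.2]
width: 21.8
grasp_force: 30.4
```

Width 21.8 and the 24 N side force suggest the grip slackened and the knob sits at the pad edge. I'll look.

Run:
```python
from h import *
im=knob("s8"); stick("s8"); traychk("s8")
print([proj("side",[494.3,104,z]).round(1) for z in(69,77)],[proj("side",[504,107,z]).round(1) for z in(69,77,81)])
cv2.imwrite("pics/c7.png",cv2.resize(cv2.imread("pics/s8.png")[150:270,190:350],None,fx=4.8,fy=4.8,interpolation=cv2.INTER_CUBIC))
```

```text
knob 28 [239.78571429 193.32142857] rows 190 198 at z69 [501.4 118.9  69. ]
stick 62 [248.5        241.09677419] 242 256 239 243 [543.4 -96.4  41. ]
tray shift px ((23.423950421295107, 2.2830016528767096), 0.1605128796748173)
[489.5 106.7  62.7] 21.7 24.2
[array([237.1, 195.6]), array([237. , 193.3])] [array([240.3, 195.2]), array([240.2, 192.9]), array([240.2, 191.8])]
```

View pics/c7.png

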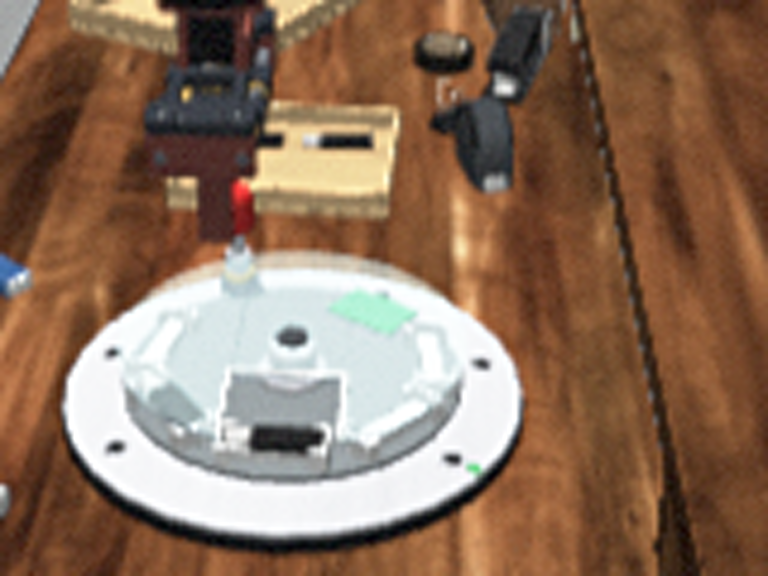

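The grip did slacken: the knob at crop (242,205) sits at the right edge of the fingers, short of its hole. The tray has also been knocked about 4 cm to +x. Open, rise and re-measure the knob.

Call:
servo_tool(rows=[[0, 0, 0, 0, 0, 0, 50], [0, 0, 0, 0, 0, 0, 50], [0, 0, 0, 0, 0, -0.2, 50], [0, 0, 0, 0, 0, -0.38, 50], [0, 0, 0, 0, 0, -0.38, 50], [0, 0, 0, 0, 0, -0.38, 50]])

```text
t: 24.92
ee_pos: [494.3, 104.0, 139.9]
orientation: [3.141, -0.002, 0.001]
ft_force: [0.6, -0.5, 0.6]
width: 49.9
grasp_force: 0.0
```

Run:
```python
from h import *
im=knob("s9"); stick("s9"); o=ctrl.get_obs(); print(o["ee_pos"])
H,S,V=cv2.split(cv2.cvtColor(cv2.imread("pics/s9.png"),cv2.COLOR_BGR2HSV))
for a in(105,108,110,112,114.2):
    p=[543.5+120*np.cos(np.radians(a)),-5.5+120*np.sin(np.radians(a))]
    print(a,np.round(p,1),proj("side",p+[69]).round(1),proj("side",p+[77]).round(1))
```

```text
knob 55 [238.8        193.61818182] rows 190 198 at z69 [498.4 116.8  69. ]
stick 64 [248.4375  241.09375] 242 256 239 243 [543.2 -96.4  41. ]
[493.84183427 104.02719339 139.28951482]
105 [512.4 110.4] [243.  194.7] [243.  192.5]
108 [506.4 108.6] [241.1 194.9] [241.  192.7]
110 [502.5 107.3] [239.8 195.1] [239.7 192.9]
112 [498.5 105.8] [238.5 195.3] [238.4 193.1]
114.2 [494.3 104. ] [237.1 195.6] [237.  193.4]
```

Call:
servo_tool(rows=[[0, 0, 0, 0.028, -0.01, 0, 50], [0, 0, 0, 0.028, -0.01, 0.15, 50], [0, 0, 0, 0.028, -0.01, 0.397, 50], [0, 0, 0, 0.028, -0.01, 0.397, 50], [0, 0, 0, 0.028, -0.01, 0.397, 10], [0, 0, 0, 0.028, -0.01, 0.397, 10], [0, 0, 0, 0.028, -0.01, 0.397, 10], [0, 0, 0, 0.028, -0.01, 0.397, 10]])

```text
t: 25.98
ee_pos: [500.5, 107.5, 61.8]
orientation: [-3.14, 0.002, -0.003]
ft_force: [-2.4, 7.6, 3.7]
width: 23.5
grasp_force: 30.0
```

Call:
servo_tool(rows=[[0, 0, 0, 0, 0, -0.01, 10], [0, 0, 0, -0.014, 0.005, -0.01, 10], [0, 0, 0, -0.027, 0.01, -0.01, 10], [0, 0, 0, -0.027, 0.01, -0.01, 10], [0, 0, 0, -0.027, 0.01, -0.01, 10]])

```text
t: 26.6
ee_pos: [494.1, 105.2, 62.7]
orientation: [-3.141, 0.0, 0.0]
ft_force: [-0.1, 6.1, -9.0]
width: 23.7
grasp_force: 30.0
```

Now lower, release and check.

Call:
servo_tool(rows=[[0, 0, 0, 0, 0, 0.025, 10], [0, 0, 0, 0, 0, 0.045, 10], [0, 0, 0, 0, 0, 0.045, 10], [0, 0, 0, 0, 0, 0.045, 10], [0, 0, 0, 0, 0, 0.045, 40], [0, 0, 0, 0, 0, 0.045, 40], [0, 0, 0, 0, 0, -0.15, 50], [0, 0, 0, 0, 0, -0.35, 50], [0, 0, 0, 0, 0, -0.35, 50]])

```text
t: 27.72
ee_pos: [496.7, 104.6, 135.4]
orientation: [-3.141, 0.001, -0.01]
ft_force: [0.9, 0.9, -0.3]
width: 49.8
grasp_force: 0.0
```

Run:
```python
from h import *
im=knob("s10"); stick("s10"); print(ctrl.get_obs()["ee_pos"])
```

```text
knob 63 [237.04761905 195.74603175] rows 191 201 at z69 [494.2 102.8  69. ]
stick 65 [250.06153846 241.03076923] 244 257 239 243 [547.6 -96.   41. ]
[495.48968464 104.45843715 133.78211621]
```

Seated, with stick 3 in place. Go and take it.

Call:
servo_tool(rows=[[0, 0, 0, 0.06, 0.25, 0, 36], [0, 0, 0, 0.12, 0.5, 0, 36], [0, 0, 0, 0.18, 0.75, 0, 36], [0, 0, 0, 0.243, 0.975, 0, 36], [0, 0, 0, 0.243, 0.975, 0, 36], [0, 0, 0, 0.243, 0.975, 0.15, 36], [0, 0, 0, 0.243, 0.975, 0.35, 36], [0, 0, 0, 0.243, 0.975, 0.35, 36]])

```text
t: 28.78
ee_pos: [539.6, -89.2, 59.3]
orientation: [-3.14, 0.0, 0.012]
ft_force: [0.1, 0.6, 0.6]
width: 36.3
grasp_force: 0.0
```

Call:
servo_tool(rows=[[0, 0, 0, 0, 0.005, 0.08, 36], [0, 0, 0, 0, 0.005, 0.153, 36], [0, 0, 0, 0, 0.005, 0.153, 36], [0, 0, 0, 0, 0.005, 0.153, 36], [0, 0, 0, 0, 0.005, 0.153, 10], [0, 0, 0, 0, 0.005, 0.153, 10], [0, 0, 0, 0, 0.005, 0.153, 10], [0, 0, 0, 0, 0.005, 0.153, 10]])

```text
t: 29.78
ee_pos: [543.5, -90.4, 32.3]
orientation: [-3.14, 0.003, -0.002]
ft_force: [2.3, 9.1, 1.2]
width: 17.8
grasp_force: 30.0
```

Run:
```python
from h import *
traychk("s10"); print(ctrl.get_obs()["ft_force"])
cv2.imwrite("pics/c8.png",cv2.resize(cv2.imread("pics/s10.png")[160:210,195:295],None,fx=8,fy=8,interpolation=cv2.INTER_CUBIC))
```

```text
tray shift px ((8.000038950398508, 3.039574738164209), 0.25956504451639856)
[543.5 -90.4  32.3] 17.8 29.8
[2.26000423 9.09499615 1.20167528]
```

View pics/c8.png

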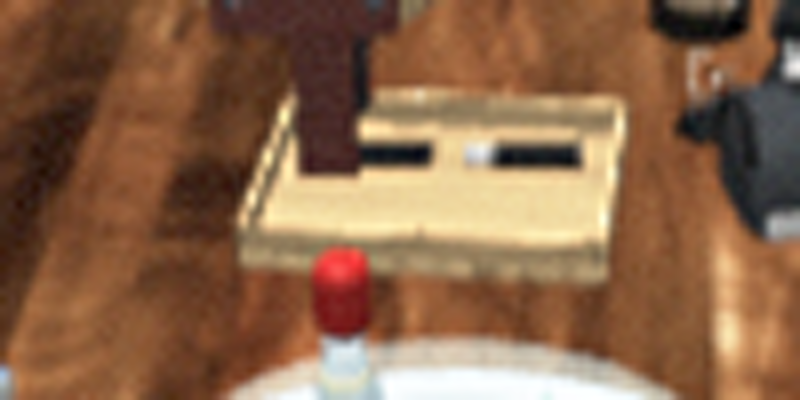

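The tray has two sticks, with near bottom corners at about px (225,192.8) and (270.4,195.4), and far corners at (230.6,171.2) and (273.3,172.1).

Run:
```python
from h import *
for q in [[(225,192.8),(270.4,195.4),(230.6,171.2),(273.3,172.1)],[(214.4,194.8),(259.8,197.5),(222.3,172.9),(264,174.2)]]:
    w=[ray("side",*p,z)[:2] for p,z in zip(q,(0,0,20,20))]; print(np.round(w),np.mean(w,0).round(1))
for uv in((267.3-0,179.3),(249,179.3)): print("stick px",ray("side",*uv,10).round(1))
```

```text
[[435. 245.]
 [598. 232.]
 [441. 383.]
 [606. 381.]] [520.  310.4]
[[399. 229.]
 [561. 216.]
 [411. 367.]
 [571. 361.]] [485.5 293.3]
stick px [584.3 338.4  10. ]
stick px [515.3 335.8  10. ]
```

Call:
servo_tool(rows=[[0, 0, 0, 0, 0, -0.15, 10], [0, 0, 0, 0, 0, -0.4, 10], [0, 0, 0, 0, 0, -0.5, 10], [0, 0, 0, -0.03, -0.25, -0.5, 10], [0, 0, 0, -0.07, -0.5, -0.5, 10], [0, 0, 0, -0.1, -0.75, -0.5, 10], [0, 0, 0, -0.14, -1, -0.5, 10], [0, 0, 0, -0.14, -1, -0.5, 10]])

```text
t: 30.78
ee_pos: [514.6, 111.1, 132.2]
orientation: [-3.141, -0.006, -0.001]
ft_force: [-0.3, 0.5, 0.5]
width: 17.6
grasp_force: 29.9
```

Call:
servo_tool(rows=[[0, 0, 0, -0.03, -0.25, 0, 10], [0, 0, 0, -0.07, -0.5, 0, 10], [0, 0, 0, -0.1, -0.75, 0, 10], [0, 0, 0, -0.147, -0.88, 0, 10], [0, 0, 0, -0.147, -0.88, 0, 10], [0, 0, 0, -0.147, -0.88, 0, 10]])

```text
t: 31.52
ee_pos: [486.1, 283.2, 131.8]
orientation: [3.141, -0.002, -0.0]
ft_force: [-0.2, -0.2, -0.3]
width: 17.5
grasp_force: 29.9
```

Run:
```python
from h import *
shot("side","pics/s11.png"); print(ctrl.get_obs()["ee_pos"])
cv2.imwrite("pics/c9.png",cv2.resize(cv2.imread("pics/s11.png")[140:220,195:295],None,fx=7,fy=7,interpolation=cv2.INTER_CUBIC))
```

```text
[486.20357003 283.01756604 131.85676693]
```

View pics/c9.png

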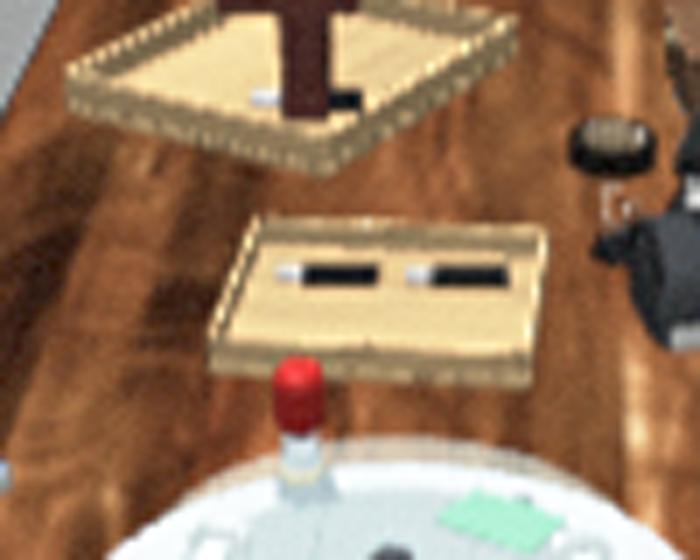

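Call:
servo_tool(rows=[[0, 0, 0, 0, -0.013, 0.2, 10], [0, 0, 0, 0, -0.013, 0.45, 10], [0, 0, 0, 0, -0.013, 0.58, 10], [0, 0, 0, 0, -0.013, 0.623, 10], [0, 0, 0, 0, -0.013, 0.623, 10], [0, 0, 0, 0, -0.013, 0.623, 10]])

```text
t: 32.33
ee_pos: [486.8, 287.2, 8.5]
orientation: [-3.141, 0.002, -0.003]
ft_force: [-0.5, 0.3, -0.2]
width: 17.7
grasp_force: 29.9
```

Call:
servo_tool(rows=[[0, 0, 0, 0, 0, 0, 30], [0, 0, 0, 0, 0, 0, 30], [0, 0, 0, 0, 0, -0.1, 30], [0, 0, 0, 0, 0, -0.35, 30], [0, 0, 0, 0, 0.25, -0.6, 50], [0, 0, 0, 0.02, 0.5, -0.6, 50], [0, 0, 0, 0.04, 0.75, -0.6, 50], [0, 0, 0, 0.04, 0.91, -0.6, 50], [0, 0, 0, 0.04, 0.91, -0.6, 50], [0, 0, 0, 0.04, 0.91, -0.6, 50]])

```text
t: 33.58
ee_pos: [494.1, 105.6, 128.1]
orientation: [-3.141, 0.001, -0.002]
ft_force: [1.4, 0.0, 0.2]
width: 50.2
grasp_force: 0.0
```

Call:
servo_tool(rows=[[0, 0, 0, 0, 0.003, 0.15, 50], [0, 0, 0, 0, 0.003, 0.3, 50], [0, 0, 0, 0, 0.003, 0.378, 50], [0, 0, 0, 0, 0.003, 0.378, 50], [0, 0, 0, 0, 0.003, 0.378, 10], [0, 0, 0, 0, 0.003, 0.378, 10], [0, 0, 0, 0, 0.003, 0.378, 10], [0, 0, 0, 0, 0.003, 0.378, 10]])

```text
t: 34.58
ee_pos: [493.5, 105.3, 52.0]
orientation: [-3.14, 0.002, 0.0]
ft_force: [-1.3, 7.1, 2.3]
width: 23.6
grasp_force: 30.0
```

Call:
servo_tool(rows=[[0, 0, 0, 0, 0, -0.03, 10], [0, 0, 0, 0, 0, -0.06, 10], [0, 0, 0, 0, 0, -0.06, 10], [0, 0, 0, 0, 0, -0.06, 10]])

```text
t: 35.08
ee_pos: [492.8, 105.0, 63.0]
orientation: [-3.141, 0.001, 0.002]
ft_force: [0.2, 5.9, -9.2]
width: 23.4
grasp_force: 30.0
```

Call:
servo_tool(rows=[[0, 0, 0, -0.092, 0.051, 0, 10], [0, 0, 0, -0.172, 0.118, 0, 10], [0, 0, 0, -0.24, 0.197, 0, 10], [0, 0, 0, -0.294, 0.286, 0, 10], [0, 0, 0, -0.331, 0.384, 0, 10], [0, 0, 0, -0.331, 0.384, 0, 10], [0, 0, 0, -0.331, 0.384, 0, 10], [0, 0, 0, -0.331, 0.384, 0, 10]])

```text
t: 36.08
ee_pos: [423.4, 27.8, 62.5]
orientation: [3.141, -0.003, -0.013]
ft_force: [-8.0, 0.9, -9.7]
width: 23.4
grasp_force: 30.0
```

Call:
servo_tool(rows=[[0, 0, 0, 0, 0, 0, 10], [0, 0, 0, 0, 0, 0.025, 10], [0, 0, 0, 0, 0, 0.045, 10], [0, 0, 0, 0, 0, 0.045, 10], [0, 0, 0, 0, 0, 0.045, 10], [0, 0, 0, 0, 0, 0.045, 40], [0, 0, 0, 0, 0, 0.045, 40], [0, 0, 0, 0, 0, -0.15, 50], [0, 0, 0, 0, 0, -0.35, 50], [0, 0, 0, 0, 0, -0.35, 50]])

```text
t: 37.33
ee_pos: [430.5, 27.9, 136.6]
orientation: [-3.141, 0.001, -0.012]
ft_force: [0.9, 0.3, -0.8]
width: 50.2
grasp_force: 0.0
```

Run:
```python
from h import *
im=knob("s12"); stick("s12"); print(ctrl.get_obs()["ee_pos"])
for a in(162,164.2,166):
    p=[543.5+120*np.cos(np.radians(a)),-5.5+120*np.sin(np.radians(a))]
    print(a,np.round(p,1),proj("side",p+[69]).round(1),proj("side",p+[77]).round(1))
cv2.imwrite("pics/c10.png",cv2.resize(cv2.imread("pics/s12.png")[150:270,190:350],None,fx=4.8,fy=4.8,interpolation=cv2.INTER_CUBIC))
```

```text
knob 68 [211.79411765 207.77941176] rows 203 213 at z69 [426.  27.  69.]
stick 65 [250.84615385 240.96923077] 244 258 239 243 [549.7 -95.6  41. ]
[429.21280993  27.76451199 135.14077184]
162 [429.4  31.6] [213.1 207. ] [213.  204.7]
164.2 [428.   27.2] [212.5 207.8] [212.3 205.5]
166 [427.1  23.5] [212.  208.4] [211.8 206.1]
```

View pics/c10.png

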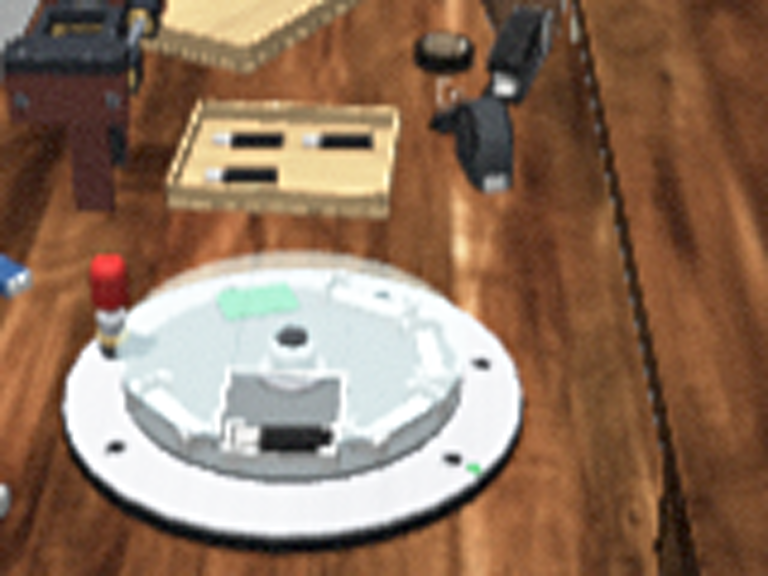

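Stick 4 is in the window, but its blob and the knob sit about 2 mm off the expected place. I'll check the knob height by depth before taking it.

Run:
```python
from h import *
def red(f):
    H,S,V=cv2.split(cv2.cvtColor(cv2.imread(f),cv2.COLOR_BGR2HSV)); m=((H<5)|(H>174))&(S>170)&(V>110); m[:190]=0; m[260:]=0;m[:,:195]=0;m[:,310:]=0
    return blob(m)[0][0]
z=[]
for i in range(3):
    im,d=shot("side","pics/s13.png"); P=pts("side",d); m=red("pics/s13.png"); z.append(np.percentile(P[m],[20,50,80],axis=0)[:,2])
print("now",np.mean(z,0),np.median(P[m],0))
P=pts("side",np.load("side0.npy")); m=red("pics/side0.png"); print("home",np.percentile(P[m],[20,50,80],axis=0)[:,2],np.median(P[m],0))
for f in("s3","s6","s9","s10","s12"):
    I=cv2.imread(f"pics/{f}.png",0); print(f,I[241,234:264].tolist())
```

```text
now [65.13655257 75.97109613 82.77286523] [427.93389265  17.70386638  75.17620921]
home [64.72438133 75.01046223 82.22000271] [640.87784221 -86.23537549  75.01046223]
s3 [161, 180, 255, 151, 221, 232, 237, 238, 220, 90, 37, 40, 41, 46, 37, 45, 40, 45, 44, 47, 44, 35, 29, 28, 128, 255, 219, 209, 185, 166]
s6 [162, 181, 255, 159, 227, 234, 234, 239, 249, 121, 43, 39, 41, 41, 45, 41, 39, 33, 46, 31, 37, 34, 34, 23, 119, 255, 216, 202, 189, 179]
s9 [203, 190, 134, 195, 223, 226, 227, 164, 64, 39, 43, 45, 37, 37, 47, 44, 38, 46, 44, 38, 32, 21, 68, 206, 183, 131, 209, 209, 202, 221]
s10 [164, 171, 250, 145, 208, 232, 234, 240, 248, 120, 50, 40, 34, 44, 38, 41, 40, 34, 40, 43, 44, 33, 36, 20, 115, 255, 219, 199, 186, 184]
s12 [151, 160, 166, 237, 164, 230, 238, 241, 242, 196, 77, 38, 36, 41, 37, 41, 41, 37, 38, 43, 46, 42, 41, 20, 57, 168, 244, 209, 188, 179]
```

Height reads seated to within about 1 mm, but the carousel is about 1° over. Re-grip, nudge it back and press in.

Call:
servo_tool(rows=[[0, 0, 0, 0, -0.008, 0.2, 50], [0, 0, 0, 0, -0.008, 0.405, 50], [0, 0, 0, 0, -0.008, 0.405, 50], [0, 0, 0, 0, -0.008, 0.405, 10], [0, 0, 0, 0, -0.008, 0.405, 10], [0, 0, 0, 0, -0.008, 0.405, 10], [0, 0, 0, 0, -0.008, 0.405, 10]])

```text
t: 38.4
ee_pos: [428.4, 29.3, 53.7]
orientation: [-3.141, 0.001, -0.004]
ft_force: [-0.8, -0.3, 8.6]
width: 23.5
grasp_force: 30.0
```

Call:
servo_tool(rows=[[0, 0, 0, 0, -0.004, 0, 10], [0, 0, 0, 0, -0.008, 0, 10], [0, 0, 0, 0, -0.008, 0.01, 10], [0, 0, 0, 0, -0.008, 0.01, 10]])

```text
t: 38.9
ee_pos: [429.0, 30.3, 52.9]
orientation: [3.141, -0.0, 0.006]
ft_force: [-2.9, -7.2, 27.4]
width: 23.5
grasp_force: 30.0
```

Call:
servo_tool(rows=[[0, 0, 0, 0, 0.006, -0.01, 10], [0, 0, 0, 0, 0.006, -0.01, 40], [0, 0, 0, 0, 0.006, -0.01, 40], [0, 0, 0, 0, 0, -0.2, 50], [0, 0, 0, 0, 0, -0.4, 50], [0, 0, 0, 0, 0, -0.4, 50], [0, 0, 0, 0, 0, -0.4, 50]])

```text
t: 39.78
ee_pos: [426.9, 30.9, 130.2]
orientation: [3.142, -0.001, -0.001]
ft_force: [-0.7, -0.3, 0.6]
width: 49.9
grasp_force: 0.0
```

Run:
```python
from h import *
im=knob("s14"); stick("s14"); print(ctrl.get_obs()["ee_pos"])
print(cv2.imread(f"pics/s14.png",0)[241,234:264].tolist())
```

```text
knob 69 [212.07246377 207.5942029 ] rows 203 213 at z69 [426.7  28.1  69. ]
stick 65 [250.06153846 241.03076923] 244 257 239 243 [547.6 -96.   41. ]
[426.55834205  30.86721451 129.75049183]
[149, 175, 250, 139, 194, 233, 236, 239, 246, 124, 44, 35, 39, 43, 36, 40, 40, 44, 36, 43, 40, 41, 36, 27, 114, 255, 201, 202, 188, 176]
```

Now the profile matches the other seated holes. Take stick 4.

Call:
servo_tool(rows=[[0, 0, 0, 0.15, 0.15, 0, 36], [0, 0, 0, 0.35, 0.37, 0, 36], [0, 0, 0, 0.583, 0.605, 0, 36], [0, 0, 0, 0.583, 0.605, 0, 36], [0, 0, 0, 0.583, 0.605, 0.15, 36], [0, 0, 0, 0.583, 0.605, 0.35, 36], [0, 0, 0, 0.583, 0.605, 0.35, 36], [0, 0, 0, 0.583, 0.605, 0.35, 36]])

```text
t: 40.83
ee_pos: [543.6, -89.7, 60.9]
orientation: [-3.141, 0.0, 0.002]
ft_force: [-0.6, 0.0, -0.2]
width: 36.1
grasp_force: 0.0
```

Call:
servo_tool(rows=[[0, 0, 0, 0, 0.005, 0.08, 36], [0, 0, 0, 0, 0.005, 0.142, 36], [0, 0, 0, 0, 0.005, 0.142, 36], [0, 0, 0, 0, 0.005, 0.142, 36], [0, 0, 0, 0, 0.005, 0.142, 10], [0, 0, 0, 0, 0.005, 0.142, 10], [0, 0, 0, 0, 0.005, 0.142, 10], [0, 0, 0, 0, 0.005, 0.142, 10]])

```text
t: 41.82
ee_pos: [544.2, -90.3, 32.6]
orientation: [-3.14, 0.003, -0.001]
ft_force: [0.5, 5.1, 1.1]
width: 17.8
grasp_force: 30.0
```

Call:
servo_tool(rows=[[0, 0, 0, 0, 0, -0.15, 10], [0, 0, 0, 0, 0, -0.4, 10], [0, 0, 0, 0, 0, -0.5, 10], [0, 0, 0, 0.02, -0.25, -0.5, 10], [0, 0, 0, 0.03, -0.5, -0.5, 10], [0, 0, 0, 0.04, -0.75, -0.5, 10], [0, 0, 0, 0.05, -1, -0.5, 10], [0, 0, 0, 0.05, -1, -0.5, 10]])

```text
t: 42.82
ee_pos: [554.2, 111.7, 132.5]
orientation: [-3.141, -0.006, -0.001]
ft_force: [1.3, -0.8, -0.3]
width: 17.6
grasp_force: 29.9
```

Call:
servo_tool(rows=[[0, 0, 0, 0.01, -0.25, 0, 10], [0, 0, 0, 0.01, -0.5, 0, 10], [0, 0, 0, 0.01, -0.75, 0, 10], [0, 0, 0, 0.01, -0.867, 0, 10], [0, 0, 0, 0.01, -0.867, 0, 10], [0, 0, 0, 0.01, -0.867, 0, 10]])

```text
t: 43.58
ee_pos: [556.1, 280.6, 132.1]
orientation: [3.141, -0.002, -0.001]
ft_force: [-0.1, 0.3, 0.0]
width: 18.1
grasp_force: 29.9
```

Run:
```python
from h import *
shot("side","pics/s15.png")
a,b=[cv2.imread(f"pics/{f}.png",0)[168:200,222:276].astype(np.float32) for f in("s14","s15")]
print(cv2.phaseCorrelate(a,b),abs(a-b).mean(),ctrl.get_obs()["ee_pos"],ctrl.get_obs()["width"])
```

```text
((0.02705225391137489, -0.0074110565454752475), 0.9697102948471352) 2.6145833 [556.18166363 280.46908743 132.1308045 ] 17.685636574304155
```

Call:
servo_tool(rows=[[0, 0, 0, 0, -0.013, 0.2, 10], [0, 0, 0, 0, -0.013, 0.45, 10], [0, 0, 0, 0, -0.013, 0.58, 10], [0, 0, 0, 0, -0.013, 0.624, 10], [0, 0, 0, 0, -0.013, 0.624, 10], [0, 0, 0, 0, -0.013, 0.624, 10]])

```text
t: 44.38
ee_pos: [557.2, 284.9, 8.9]
orientation: [-3.141, 0.002, -0.003]
ft_force: [0.4, 0.4, 0.4]
width: 17.6
grasp_force: 29.9
```

Call:
servo_tool(rows=[[0, 0, 0, 0, 0, 0, 30], [0, 0, 0, 0, 0, 0, 30], [0, 0, 0, 0, 0, -0.1, 30], [0, 0, 0, 0, 0, -0.35, 30], [0, 0, 0, 0, 0.2, -0.6, 50], [0, 0, 0, -0.15, 0.45, -0.6, 50], [0, 0, 0, -0.3, 0.7, -0.6, 50], [0, 0, 0, -0.5, 1, -0.6, 50], [0, 0, 0, -0.5, 1, -0.6, 50], [0, 0, 0, -0.5, 1, -0.6, 50]])

```text
t: 45.62
ee_pos: [457.0, 84.8, 128.7]
orientation: [-3.141, 0.003, -0.004]
ft_force: [0.7, -0.6, 0.0]
width: 50.3
grasp_force: 0.0
```

Run:
```python
from h import *
knob("s16"); print(ctrl.get_obs()["ee_pos"])
cv2.imwrite("pics/c11.png",cv2.resize(cv2.imread("pics/s16.png")[150:270,190:350],None,fx=4.8,fy=4.8,interpolation=cv2.INTER_CUBIC))
```

```text
knob 68 [212.07352941 207.61764706] rows 203 213 at z69 [426.7  28.   69. ]
[457.61880541  85.36900497 128.56232932]
```

View pics/c11.png

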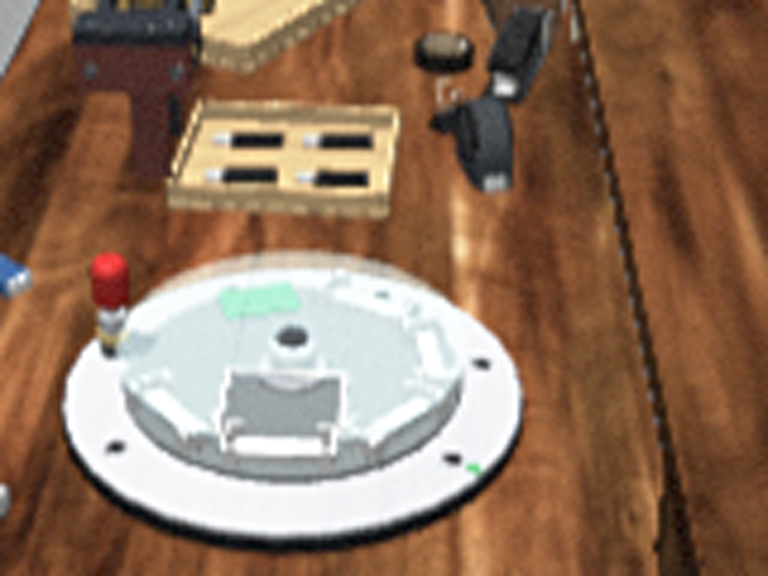

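Four sticks lie flat in the tray and the remaining pockets are empty. Now grip the knob and turn back home.

Call:
servo_tool(rows=[[0, 0, 0, -0.08, 0.15, 0, 50], [0, 0, 0, -0.148, 0.283, 0, 50], [0, 0, 0, -0.148, 0.283, 0.1, 50], [0, 0, 0, -0.148, 0.283, 0.38, 50], [0, 0, 0, -0.148, 0.283, 0.38, 50], [0, 0, 0, -0.148, 0.283, 0.38, 50], [0, 0, 0, -0.148, 0.283, 0.38, 10], [0, 0, 0, -0.148, 0.283, 0.38, 10], [0, 0, 0, -0.148, 0.283, 0.38, 10], [0, 0, 0, -0.148, 0.283, 0.38, 10]])

```text
t: 46.92
ee_pos: [426.6, 28.3, 51.8]
orientation: [-3.141, 0.001, -0.001]
ft_force: [0.5, 1.3, 3.3]
width: 23.9
grasp_force: 30.0
```

Call:
servo_tool(rows=[[0, 0, 0, 0, 0, -0.03, 10], [0, 0, 0, 0, 0, -0.06, 10], [0, 0, 0, 0, 0, -0.06, 10], [0, 0, 0, 0, 0, -0.06, 10]])

```text
t: 47.42
ee_pos: [426.5, 28.2, 63.4]
orientation: [3.142, -0.001, 0.0]
ft_force: [2.7, 0.2, -10.0]
width: 23.5
grasp_force: 30.0
```

Call:
servo_tool(rows=[[0, 0, 0, 0.038, -0.098, 0, 10], [0, 0, 0, 0.091, -0.188, 0, 10], [0, 0, 0, 0.159, -0.267, 0, 10], [0, 0, 0, 0.24, -0.333, 0, 10], [0, 0, 0, 0.332, -0.384, 0, 10], [0, 0, 0, 0.431, -0.418, 0, 10], [0, 0, 0, 0.534, -0.435, 0, 10], [0, 0, 0, 0.638, -0.434, 0, 10], [0, 0, 0, 0.741, -0.414, 0, 10], [0, 0, 0, 0.842, -0.377, 0, 10]])

```text
t: 48.68
ee_pos: [594.6, 106.2, 62.6]
orientation: [-3.138, 0.004, 0.003]
ft_force: [0.9, 14.5, -8.6]
width: 23.4
grasp_force: 30.0
```

Call:
servo_tool(rows=[[0, 0, 0, 0.09, 0.054, 0, 10], [0, 0, 0, 0.169, 0.122, 0, 10], [0, 0, 0, 0.235, 0.203, 0, 10], [0, 0, 0, 0.287, 0.294, 0, 10], [0, 0, 0, 0.32, 0.393, 0, 10], [0, 0, 0, 0.338, 0.496, 0, 10], [0, 0, 0, 0.336, 0.6, 0, 10], [0, 0, 0, 0.317, 0.704, 0, 10], [0, 0, 0, 0.279, 0.801, 0, 10], [0, 0, 0, 0.226, 0.891, 0, 10]])

```text
t: 49.92
ee_pos: [658.2, -78.7, 69.5]
orientation: [3.136, -0.004, 0.061]
ft_force: [66.9, 43.0, -11.9]
width: 10.5
grasp_force: 43.7
```

Call:
servo_tool(rows=[[0, 0, 0, 0, 0, 0, 10], [0, 0, 0, 0, 0, 0, 10], [0, 0, 0, 0, 0, 0, 10]])

```text
t: 50.3
ee_pos: [659.3, -76.9, 70.1]
orientation: [3.136, -0.002, 0.063]
ft_force: [45.6, -5.4, -11.3]
width: 10.3
grasp_force: 28.2
```

The knob slipped out of the grip and the fingers are pressing on something. Open in place, rise and look.

Call:
servo_tool(rows=[[0, 0, 0, 0.1, 0, 0, 10], [0, 0, 0, 0.1, 0, 0, 50], [0, 0, 0, 0.1, 0, 0, 50], [0, 0, 0, 0.1, 0, -0.15, 50], [0, 0, 0, 0.1, 0, -0.35, 50], [0, 0, 0, 0.1, 0, -0.35, 50]])

```text
t: 51.05
ee_pos: [660.9, -74.9, 136.6]
orientation: [3.141, -0.001, 0.007]
ft_force: [0.6, 0.2, -0.8]
width: 50.0
grasp_force: 0.0
```

Run:
```python
from h import *
knob("s17"); print(ctrl.get_obs()["ee_pos"])
cv2.imwrite("pics/c12.png",cv2.resize(cv2.imread("pics/s17.png")[150:270,190:350],None,fx=4.8,fy=4.8,interpolation=cv2.INTER_CUBIC))
```

```text
knob 60 [284.05 229.6 ] rows 225 235 at z69 [638.9 -78.7  69. ]
[659.73051144 -74.73556797 134.66357805]
```

View pics/c12.png

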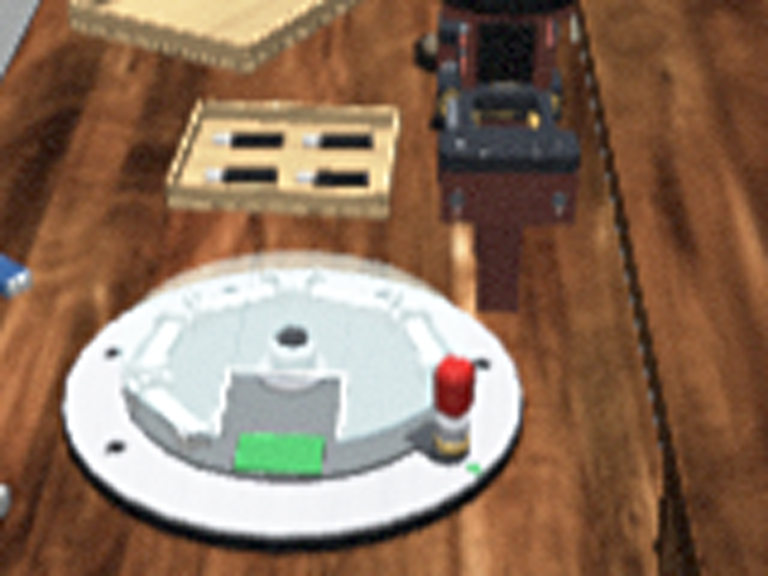

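The carousel is at home or within a degree of it, and the sticks are undisturbed. Grip the knob once more, centred, to seat it firmly.

Call:
servo_tool(rows=[[0, 0, 0, -0.095, 0.005, 0, 50], [0, 0, 0, -0.095, 0.005, 0, 50], [0, 0, 0, -0.095, 0.005, 0.2, 50], [0, 0, 0, -0.095, 0.005, 0.405, 50], [0, 0, 0, -0.095, 0.005, 0.405, 50], [0, 0, 0, -0.095, 0.005, 0.405, 50], [0, 0, 0, -0.095, 0.005, 0.405, 10], [0, 0, 0, -0.095, 0.005, 0.405, 10], [0, 0, 0, -0.095, 0.005, 0.405, 10], [0, 0, 0, -0.095, 0.005, 0.405, 10]])

```text
t: 52.35
ee_pos: [641.0, -75.6, 52.6]
orientation: [-3.142, 0.001, -0.0]
ft_force: [0.2, 0.3, 0.6]
width: 23.6
grasp_force: 30.0
```

Call:
servo_tool(rows=[[0, 0, 0, 0, 0, 0.01, 10], [0, 0, 0, 0, 0, 0.01, 10], [0, 0, 0, 0, 0, 0.01, 10]])

```text
t: 52.72
ee_pos: [641.4, -75.4, 52.4]
orientation: [-3.141, 0.001, -0.002]
ft_force: [-4.2, 2.0, 15.2]
width: 23.6
grasp_force: 30.0
```

Call:
servo_tool(rows=[[0, 0, 0, 0, 0, -0.005, 10], [0, 0, 0, 0, 0, -0.005, 50], [0, 0, 0, 0, 0, -0.005, 50], [0, 0, 0, 0, 0, -0.2, 50], [0, 0, 0, 0, 0, -0.5, 50], [0, 0, 0, 0, 0, -0.5, 50], [0, 0, 0, 0, 0, -0.5, 50], [0, 0, 0, 0, 0, -0.5, 50]])

```text
t: 53.72
ee_pos: [639.8, -75.6, 148.7]
orientation: [-3.141, 0.001, 0.005]
ft_force: [0.6, 0.2, 0.3]
width: 50.1
grasp_force: 0.0
```

Run:
```python
from h import *
knob("s18"); o=ctrl.get_obs(); print(o["ee_pos"],o["t"],o["ft_force"])
for f in("side0","s17","s18"):
    I=cv2.imread(f"pics/{f}.png")[:,:,1]; print(f,I[243,232:264].tolist())
a,b=[cv2.imread(f"pics/{f}.png",0)[168:200,222:276].astype(np.float32) for f in("s16","s18")]
print(cv2.phaseCorrelate(a,b))
```

```text
knob 63 [283.98412698 229.71428571] rows 225 235 at z69 [638.7 -79.2  69. ]
[639.85256432 -75.54191142 148.66980121] 53.775 [0.80292052 0.31287525 0.22085165]
side0 [162, 164, 171, 171, 171, 166, 166, 163, 217, 220, 218, 219, 219, 217, 219, 217, 215, 217, 214, 218, 218, 216, 218, 222, 224, 171, 166, 172, 171, 167, 167, 165]
s17 [160, 151, 164, 163, 167, 165, 160, 186, 210, 210, 210, 207, 211, 215, 213, 208, 211, 213, 211, 211, 214, 217, 208, 215, 218, 145, 160, 160, 162, 161, 164, 163]
s18 [158, 162, 165, 163, 168, 163, 165, 176, 208, 216, 207, 212, 213, 210, 210, 213, 213, 216, 215, 212, 209, 210, 212, 223, 218, 145, 158, 161, 165, 160, 161, 164]
((0.18323687464198102, 0.09792996458081049), 0.863321107984693)
```

Seated by feel, but the image shows about 1° past home. Repeat the nudge that worked at hole 4.

Call:
servo_tool(rows=[[0, 0, 0, 0.007, 0, 0.2, 50], [0, 0, 0, 0.007, 0, 0.4, 50], [0, 0, 0, 0.007, 0, 0.478, 50], [0, 0, 0, 0.007, 0, 0.478, 50], [0, 0, 0, 0.007, 0, 0.478, 10], [0, 0, 0, 0.007, 0, 0.478, 10], [0, 0, 0, 0.007, 0, 0.478, 10], [0, 0, 0, 0.007, 0, 0.478, 10]])

```text
t: 54.78
ee_pos: [642.9, -75.7, 55.9]
orientation: [3.142, -0.001, 0.002]
ft_force: [-1.4, 0.8, 5.5]
width: 23.0
grasp_force: 30.0
```

Call:
servo_tool(rows=[[0, 0, 0, 0.005, -0.006, 0, 10], [0, 0, 0, 0.009, -0.013, 0, 10], [0, 0, 0, 0.009, -0.013, 0.01, 10], [0, 0, 0, 0.009, -0.013, 0.01, 10]])

```text
t: 55.28
ee_pos: [644.8, -73.8, 55.7]
orientation: [3.141, -0.001, 0.002]
ft_force: [-6.8, -0.8, 20.3]
width: 23.8
grasp_force: 30.0
```

Call:
servo_tool(rows=[[0, 0, 0, -0.004, 0.006, -0.01, 10], [0, 0, 0, -0.004, 0.006, -0.01, 50], [0, 0, 0, -0.004, 0.006, -0.01, 50], [0, 0, 0, -0.004, 0.006, -0.2, 50], [0, 0, 0, -0.004, 0.006, -0.4, 50], [0, 0, 0, -0.004, 0.006, -0.4, 50], [0, 0, 0, -0.004, 0.006, -0.4, 50]])

```text
t: 56.15
ee_pos: [642.8, -74.2, 132.2]
orientation: [-3.141, 0.001, 0.002]
ft_force: [0.2, -0.3, -0.4]
width: 50.1
grasp_force: 0.0
```

Run:
```python
from h import *
for k in("s19","s20"): knob(k)
print(ctrl.get_obs()["ee_pos"])
I=cv2.imread("pics/s20.png")[:,:,1]; print(I[243,232:264].tolist())
for a in(-37,-35.8,-34):
  for z in(69,73):
    print(a,z,proj("side",[543.5+120*np.cos(np.radians(a)),-5.5+120*np.sin(np.radians(a)),z]).round(1))
```

```text
knob 60 [284.48333333 229.53333333] rows 225 235 at z69 [640.1 -78.3  69. ]
knob 61 [284.57377049 229.42622951] rows 225 235 at z69 [640.3 -77.8  69. ]
[642.32729733 -74.10264481 131.33774845]
[155, 156, 163, 164, 169, 164, 159, 149, 215, 214, 211, 211, 214, 211, 210, 212, 211, 211, 210, 212, 211, 214, 212, 214, 215, 174, 159, 161, 167, 161, 164, 165]
-37 69 [284.2 229.4]
-37 73 [284.3 228.2]
-35.8 69 [284.7 229. ]
-35.8 73 [284.8 227.8]
-34 69 [285.5 228.4]
-34 73 [285.6 227.1]
```

Knob and green blank now match the first picture, so the carousel is home and seated, with the sticks flat in the tray and the arm clear. Handing in.

```bash
python3 -c "
from workcell import ctrl
print(ctrl.close_job())"
```

```text
the job is handed in; nothing more can be done
None
```

I handed the job in with all four sticks flat in the smaller tray and the carousel back at its home hole with the plunger in (both checked by camera; pocket 5 looked empty); the hand-in returned no verdict, and on the way back the grip slipped off the knob, reading up to 67 N at the wrist, so I re-gripped and re-seated it.

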